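# Close the upright micrometer on the milled block to the ratchet's click

### The job

Take the measuring contact on the upright micrometer that has the low, thick milled block between its faces: turn the thumb bar on its top clockwise until the spindle is down on the block and the ratchet slips and clicks once or twice, then stop and let go. Do not turn it past two clicks, and leave the other upright micrometer, the one with the tall thin plate, as it is set.

Things in the scene. Friction and masses are not known exactly. Their poses are not given: they have to be found in the camera images.
- gauge_block_stand_bar (a point): Middle of the thumb bar to turn: upright steel bar 42 long, 12 thick, 30 mm high, on a round knurled skirt (36 mm diameter), on top of a grey C-shaped upright micrometer, fixed, with a milled block 60 wide, 20 mm high between its faces. On the vertical turning axis, half-way up the bar (15 mm above the skirt, 15 below the bar's top). x along the bar, y across its thickness, z up; turns with it.
- gauge_block_stand_screw (a joint): Spindle screw under that bar, rad: 0 = spindle down on the block (hard stop), negative = open (starts -0.6 to -0.27). Grows as the bar turns clockwise seen from above; turns with the bar (friction 0.04 N m), stays where left. At 0, before any slip, the bar points along the micrometer's front-to-rear line (column at the rear); at the start it is turned anticlockwise of it.
- gauge_block_stand_knob (a joint): Slip of the ratchet: turn of the bar clockwise relative to the screw, rad. 0 at the start and until the screw is at its stop; then the bar slips at about 0.1 N m with a click every 0.39 rad (22.5 degrees): crests felt at about 0.2, 0.59 and 0.98. The bar rests where it is left. Past 0.98 would be a third click.
- gauge_plate_stand_barend (a point): Rear end of the same kind of thumb bar on the other, like micrometer, 21 mm along the bar (the point's x axis) from its turning axis, half-way up the bar. This micrometer has a tall thin plate (50 wide, 9 thick, 35 mm high) between its faces and must not be turned. The two may stand either way round, left or right.

How it is judged:
At the end, for the whole second after the job is handed in: The spindle screw of the micrometer with the milled block is at its stop (within 0.06 rad), its ratchet has slipped past the first click (more than 0.22 rad) and not over the third (less than 0.98 rad), and the bar is at rest (value of joint gauge_block_stand_screw above -0.06 rad and value of joint gauge_block_stand_knob between 0.22 and 0.98 rad and velocity of joint gauge_block_stand_knob below 0.05 rad/s); the robot touches nothing.
It fails at once if the ratchet is turned past two clicks (slip over 0.98 rad) (value of joint gauge_block_stand_knob above 0.98 rad).
It fails at once if the thumb bar of the other micrometer is turned (its bar's end moves more than 5 mm from its start) (distance of gauge_plate_stand_barend from where it was at the start of the episode above 0.005 m).
It also fails if it takes over 32 s, if anything falls off the work surface, if the arm or the gripper's body presses on something with over 40 N, if the wrist force passes 120 N, or if a joint passes its speed limit or range.

### The arm

A 6-joint arm with a two-finger parallel gripper is mounted at the origin on the work surface; the furniture and walls round the work are solid. World frame = base frame: x ahead of the robot, y to its left, z up, the work surface at z = 0. Lengths are in m, angles in rad, forces in N, time in s.
With the tool pointing down it reaches from about 0.325 to 0.9 m from the base axis. Payload 6.1 kg.
Tool frame: the origin (TCP) lies at the very end of the fingers, on their centre line; the grasp point (between the pads) lies ctrl.hold_point_z behind it (ctrl.hold_point_z is the distance from the TCP to the grasp point, in m); z points along the fingers, y is the direction in which the jaws open and shut (so a half turn about z gives the same grasp; the last joint's range is limited). The gripper opens to 87 mm and grips with 3 to 60 N. Pads are 19 mm wide; open, the fingers measure 117 mm over their backs; the gripper's body (75 mm by 190 mm) begins 51 mm behind the grasp point.
Start: joints at [-0.126, 0.22, 1.526, -0, 1.395, -0.126], TCP at [0.625, -0, 0.223] pointing down, gripper open.
Joint ranges: [-2.98, 2.98], [-0.91, 2.08], [0.09, 2.57], [-1.24, 4.39], [0.2, 2.65], [-2.68, 2.68]. Speed limits (rad/s): [2.57, 2.57, 3.01, 3.14, 3.14, 3.14].

### API

Orientations are given as a rotation vector (axis times angle).
In Python, from workcell import status, optics, finish_job, ctrl gives the robot as it stands.
- The arm moves only by the tool play_rows, never from a script. Its argument "motion" is one flat list of numbers, 5 for each row, row after row: the opening, from 0 (shut) to 1 (fully open), then the shift along the tool's x, y, z in mm, then the turn about the tool's z in degrees. A call has 1 to 8 rows; each row shifts and turns the pose as measured when the row begins, along the tool's axes as they then stand; what a row does not reach is not made up. A row lasts 1/8 s, in which the tool goes at most 62.5 mm and 10.7 degrees, less where a joint would pass 70% of its speed; a pose out of reach is approached as far as the arm can. A call with a gripper value outside its range is refused whole. The fingers move at their own pace and stop on an object; "squeeze" is the grip in N (left out, the last holds). Time passes only in rows, so rows that do not move let the fingers close. It gives the time, the measured TCP pose, the force and the opening at its end, in the units of the state.
- status.state(): the state, without advancing time (a new reading comes with each control period).
- optics.read_camera(name): name is "scene" or "side" or "wrist"; returns (picture, depth): 384x512x3 uint8, red, green, blue; 384x512 float32, m along the optical axis (not along the pixel's ray), 0 where there is no reading.
- optics.get_calibration(name): a dict with "camera_matrix" (3x3 intrinsics, pixels), "dist" ([k1, k2, p1, p2, k3] as OpenCV has them; the pictures are not rectified), "R" (3x3) and "t" (3): a world point X has camera coordinates R X + t. Camera axes: x right, y down, z forward; pixel columns grow to the right and rows downward; lengths in m; the calibration is good to about 2 mm. A picture is of the moment at which its call begins: read the wrist's pose just before it. get_calibration takes no time and is no camera call; for the wrist camera it gives the pose at the moment of the call.
- finish_job(): hands the job in, once; it reports no verdict.
The state is a dict: "t": time; "joint_positions": joint angles; "qd": joint speeds; "effort": joint torques, N m; "tool_pos": TCP position; "tool_rot": TCP orientation; "force": force on the tool from outside, world axes, zero at the start; "wrist_torque": the same for the moment, N m; "gripper_width": finger opening in m.
Only numpy, scipy, OpenCV 4.12 (cv2) and the standard library are available. Lean on these libraries where they do the work, as an engineer would, in place of code of your own. Each camera call takes 0.05 s, during which the arm holds its last target.

## Working session

There is one attempt and no reset: what is moved stays moved. The work goes in short steps, Python scripts to look and compute and a tool call to move; the robot and the scene stay as the last step left them, time stands still between calls to the robot, and variables do not carry over. Pictures are saved under pics/ and viewed, and the job is handed in when it is done.

Besides the shell and the picture viewer there is one more tool, called by a JSON object that holds its "api" and its "payload". play_rows: Moves the arm, as the interface text tells. Its arguments: {"type":"object","properties":{"motion":{"type":"array"},"squeeze":{"type":"number"}},"required":["motion"]}

```bash
mkdir -p pics; ls; cat > h.py <<'E'
import numpy as np, cv2
from workcell import status, optics, finish_job, ctrl
def snap(name,fn):
    cal=optics.get_calibration(name); im,d=optics.read_camera(name)
    cv2.imwrite(f'pics/{fn}.png',im[:,:,::-1]); np.savez(f'{fn}.npz',im=im,d=d,**{k:np.array(v) for k,v in cal.items()})
def world(fn):
    z=np.load(f'{fn}.npz'); d=z['d']; h,w=d.shape
    uv=np.stack(np.meshgrid(np.arange(w),np.arange(h)),-1).reshape(-1,1,2).astype(float)
    n=cv2.undistortPoints(uv,z['camera_matrix'],z['dist']).reshape(h,w,2)
    P=np.dstack([n*d[...,None],d]); W=(P-z['t'].reshape(3))@z['R']
    W[d==0]=np.nan
    return z['im'],W
E
python3 - <<'E'
from h import *
print(status.state()); print(ctrl.hold_point_z)
for n in ['scene','side','wrist']: snap(n,n+'0')
E
```

```text
pics
{'t': 0.0, 'joint_positions': array([-1.26122265e-01,  2.21247305e-01,  1.52758637e+00, -9.45950400e-06,
        1.39468023e+00, -1.26075976e-01]), 'qd': array([ 0.00060319,  0.00080879, -0.00041958, -0.0003874 , -0.00147186,
        0.00072582]), 'effort': array([-1.67445501e-05, -4.94609964e+01, -3.87383544e+01,  6.99962187e-02,
        5.70271199e-02, -1.42064664e-04]), 'tool_pos': array([6.24395072e-01, 5.57420140e-05, 2.21437217e-01]), 'tool_rot': array([-2.22042084e+00, -2.22032176e+00,  1.85931780e-03]), 'force': array([ 0.16768297, -0.4701949 , -0.12944676]), 'wrist_torque': array([-0.02536693, -0.02992872,  0.03339727]), 'gripper_width': 0.08667401491236323}
0.0187
```

View pics/scene0.png

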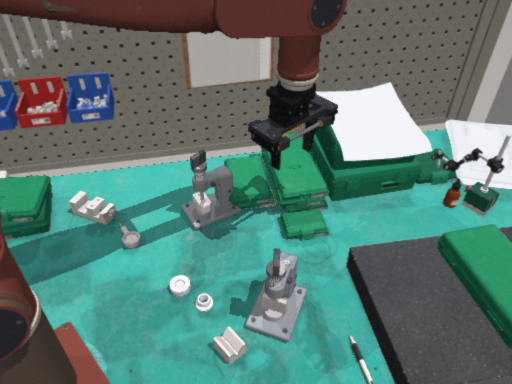

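View pics/side0.png

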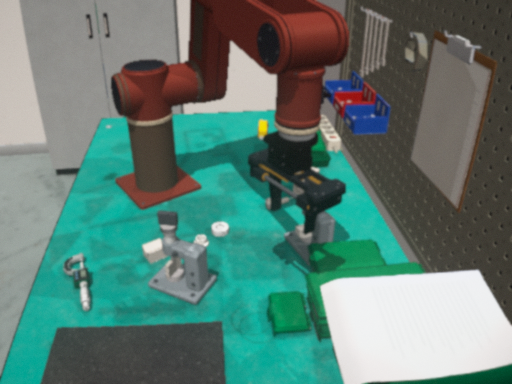

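View pics/wrist0.png

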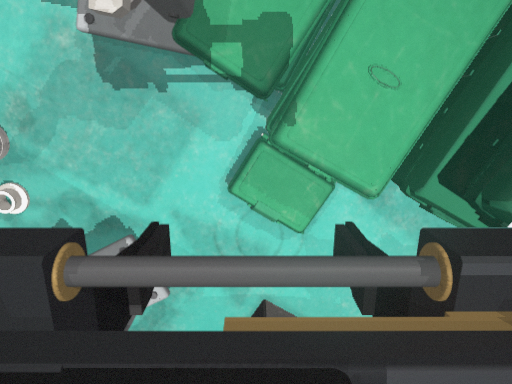

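```bash
python3 - <<'E'
import cv2,numpy as np
s=cv2.imread('pics/scene0.png'); d=cv2.imread('pics/side0.png')
f=lambda im,x,y,w=100,h=110: cv2.resize(im[y:y+h,x:x+w],(400,440),interpolation=cv2.INTER_CUBIC)
cv2.imwrite('pics/z1.png',np.hstack([f(s,165,135),f(s,230,240)]))
cv2.imwrite('pics/z2.png',np.hstack([f(d,130,200),f(d,260,170)]))
E
```

```text
(no output)
```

View pics/z1.png

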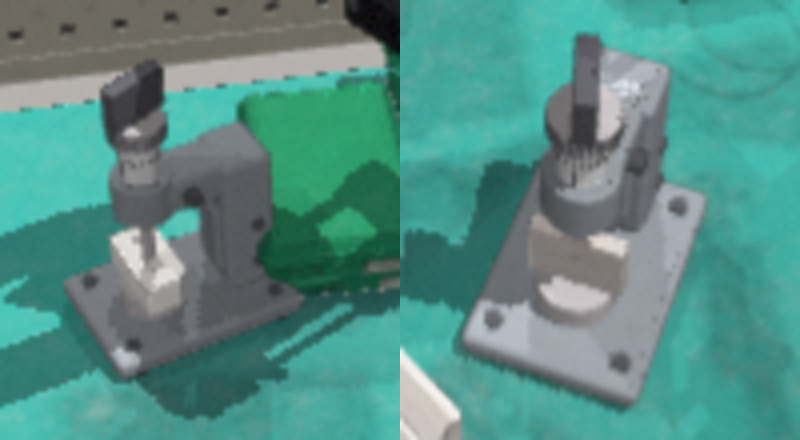

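View pics/z2.png

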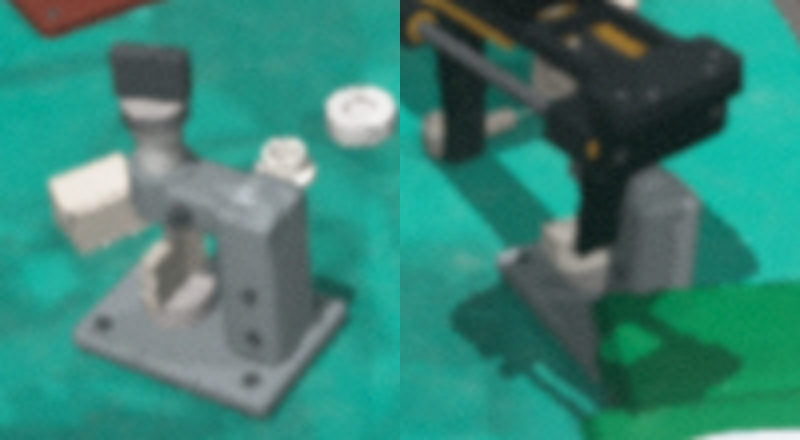

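```bash
python3 - <<'E'
from h import *
im,W=world('scene0')
for n,(x0,x1,y0,y1) in dict(left=(175,245,145,232),right=(240,310,245,342)).items():
    p=W[y0:y1,x0:x1].reshape(-1,3); p=p[~np.isnan(p[:,0])]
    zs=np.histogram(p[:,2],bins=np.arange(0,.26,.01)); print(n,zs[0])
    for lo in np.arange(0.005,.25,.01):
        q=p[(p[:,2]>lo)&(p[:,2]<lo+.01)]
        if len(q)>5: print('%.3f'%lo,len(q),q.min(0).round(3),q.max(0).round(3),np.median(q,0).round(3))
for u,v in [(203,160),(200,205),(205,202),(278,255),(275,295),(270,305),(268,298)]: print(u,v,W[v,u].round(3))
E
```

```text
left [ 267 1013  218  192  161  343  529   69   45   86  125  334   99   32
   20   45   87   51   57   69    0    0    0    0    0]
0.005 474 [0.444 0.114 0.005] [0.759 0.428 0.015] [0.519 0.155 0.013]
0.015 753 [0.444 0.115 0.015] [0.751 0.426 0.025] [0.527 0.169 0.017]
0.025 195 [0.475 0.112 0.025] [0.699 0.425 0.035] [0.588 0.372 0.03 ]
0.035 170 [0.475 0.107 0.035] [0.632 0.427 0.045] [0.547 0.152 0.04 ]
0.045 293 [0.476 0.107 0.045] [0.64  0.264 0.055] [0.502 0.16  0.051]
0.055 598 [0.487 0.111 0.055] [0.68  0.259 0.065] [0.611 0.173 0.062]
0.065 96 [0.492 0.138 0.065] [0.671 0.235 0.075] [0.551 0.161 0.068]
0.075 55 [0.493 0.139 0.075] [0.567 0.177 0.085] [0.539 0.148 0.079]
0.085 54 [0.478 0.139 0.085] [0.569 0.176 0.095] [0.545 0.145 0.091]
0.095 108 [0.476 0.139 0.095] [0.569 0.181 0.105] [0.514 0.156 0.1  ]
0.105 153 [0.477 0.14  0.105] [0.575 0.189 0.115] [0.516 0.154 0.11 ]
0.115 337 [0.475 0.14  0.115] [0.575 0.195 0.125] [0.533 0.165 0.119]
0.125 33 [0.484 0.163 0.125] [0.503 0.179 0.135] [0.489 0.168 0.13 ]
0.135 32 [0.481 0.163 0.136] [0.503 0.18  0.145] [0.489 0.166
[... 1633 characters left out ...]
[ 0.413 -0.175  0.14 ]
0.145 28 [ 0.404 -0.185  0.149] [ 0.427 -0.159  0.155] [ 0.408 -0.179  0.153]
0.155 159 [ 0.403 -0.185  0.155] [ 0.44  -0.149  0.165] [ 0.417 -0.172  0.163]
0.165 52 [ 0.404 -0.185  0.165] [ 0.437 -0.151  0.174] [ 0.412 -0.174  0.166]
0.175 18 [ 0.404 -0.185  0.175] [ 0.412 -0.177  0.184] [ 0.408 -0.181  0.178]
0.185 113 [ 0.403 -0.185  0.185] [ 0.439 -0.15   0.195] [ 0.416 -0.172  0.193]
0.195 28 [ 0.407 -0.184  0.195] [ 0.435 -0.155  0.199] [ 0.423 -0.166  0.196]
203 160 [0.51  0.176 0.169]
200 205 [0.479 0.162 0.052]
205 202 [0.495 0.162 0.052]
278 255 [ 0.427 -0.166  0.194]
275 295 [ 0.409 -0.181  0.106]
270 305 [ 0.415 -0.162  0.045]
268 298 [ 0.414 -0.157  0.066]
```

The left micrometer (scene px 205,190) holds the block: its block top is at z≈0.052, against about 0.068 for the plate on the near one at (278,290). I'll move the wrist camera closer to get a better look.

{"api": "play_rows", "payload": {"motion": [1,20,-42,-15,0,1,20,-42,-15,0,1,20,-42,-10,0,1,0,0,0,0]}}

```text
t: 0.65
tool_pos: [0.4942, 0.0614, 0.2594]
tool_rot: [-2.218, -2.216, 0.007]
force: [0.7, 0.3, 0.0]
gripper_width: 0.0871
```

```bash
python3 - <<'E'
from h import *
s=status.state(); print(s['t'],s['tool_pos'],s['tool_rot'],s['qd'].round(3))
snap('wrist','wrist1')
E
```

```text
0.65 [0.49417115 0.0613542  0.25943008] [-2.21821015 -2.21585187  0.00727589] [-0.02   0.037 -0.025 -0.012 -0.032 -0.004]
```

View pics/wrist1.png

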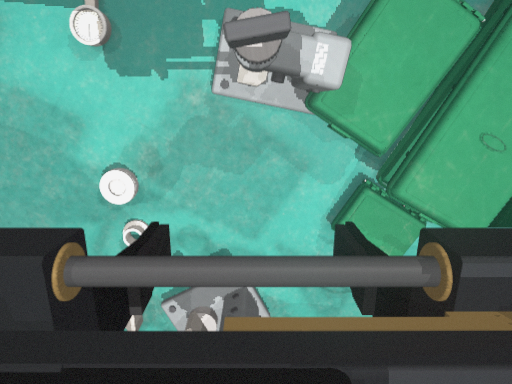

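The bar is at about (257,28), above the skirt at (258,42), and the column runs to (330,60) on the right. I'll fit the bar and the frame direction from depth.

```bash
python3 - <<'E'
from h import *
im,W=world('wrist1')
R=W[0:120,205:360]; p=R.reshape(-1,3); p=p[~np.isnan(p[:,0])]
def fit(q,name):
    r=cv2.minAreaRect((q[:,:2]*1000).astype(np.float32)); b=cv2.boxPoints(r)
    c=q.mean(0); ev,V=np.linalg.eigh(np.cov(q[:,:2].T)); a=np.degrees(np.arctan2(V[1,1],V[0,1]))
    print(name,len(q),'mean',c.round(4),'rect',np.round(r[0],1),np.round(r[1],1),round(r[2],1),'pca',round((a+90)%180-90,1),'z',np.percentile(q[:,2],[5,50,95]).round(4))
near=np.hypot(p[:,0]-.497,p[:,1]-.172)
fit(p[(p[:,2]>.185)&(near<.04)],'bartop')
fit(p[(p[:,2]>.157)&(p[:,2]<.172)&(near<.04)],'skirt')
fit(p[(p[:,2]>.115)&(p[:,2]<.128)&(near>.03)&(near<.12)],'frametop')
q=p[(p[:,2]>.006)&(p[:,2]<.022)];fit(q,'base')
im2,W2=world('scene0'); p2=W2[150:232,175:245].reshape(-1,3);p2=p2[~np.isnan(p2[:,0])]
near=np.hypot(p2[:,0]-.497,p2[:,1]-.172)
fit(p2[(p2[:,2]>.185)&(near<.04)],'bartop scene')
fit(p2[(p2[:,2]>.110)&(p2[:,2]<.128)&(near<.12)],'frametop scene')
cv2.imwrite('pics/w1z.png',cv2.resize(im[0:120,200:360,::-1],(800,600),interpolation=cv2.INTER_CUBIC))
E
```

```text
bartop 1548 mean [0.4968 0.1761 0.1959] rect [496.6 177.1] [42.  12.7] 9.6 pca 9.9 z [0.19   0.1964 0.1979]
skirt 964 mean [0.4973 0.1723 0.1665] rect [498.4 176.7] [36.4 36.9] 78.8 pca -79.9 z [0.1638 0.1667 0.1685]
frametop 2828 mean [0.5505 0.1661 0.1212] rect [548.2 166.8] [43.5 55. ] 79.0 pca -16.8 z [0.1182 0.1214 0.1229]
base 3256 mean [0.4985 0.1599 0.0184] rect [515.1 173.7] [ 93.6 128.3] 78.5 pca -18.0 z [0.0166 0.0185 0.0201]
bartop scene 95 mean [0.4941 0.1744 0.1917] rect [495.8 176.1] [41.6 13.5] 9.6 pca 7.0 z [0.1866 0.1928 0.1952]
frametop scene 425 mean [0.5261 0.1639 0.1179] rect [524.3 168.2] [46.  99.1] 81.3 pca -8.1 z [0.1115 0.1183 0.1224]
```

View pics/w1z.png

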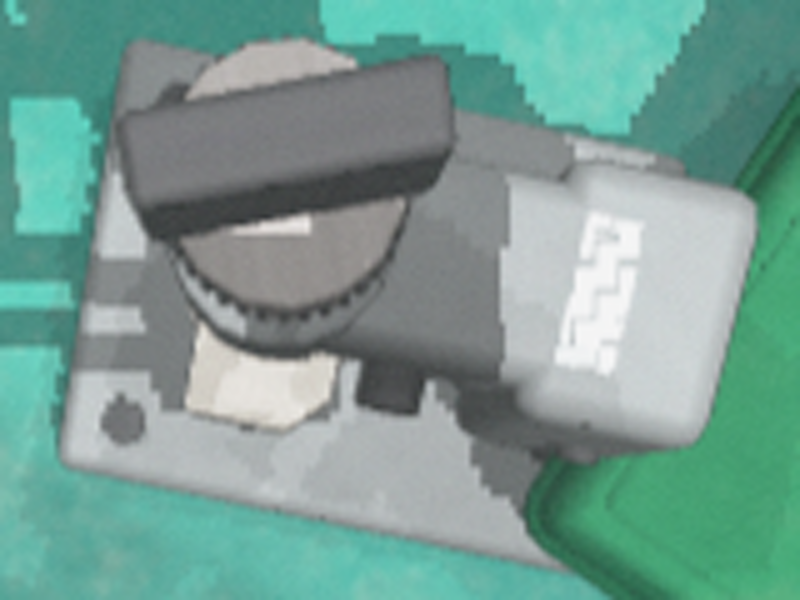

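{"api": "play_rows", "payload": {"motion": [1,58,2,0,0,1,58,1,0,0,1,0,0,0,-10,1,0,0,0,-10,1,0,0,0,-10,1,0,0,0,-10,1,0,0,0,-10,1,0,0,0,-10], "squeeze": 40}}

```text
t: 1.7
tool_pos: [0.5063, 0.1767, 0.2535]
tool_rot: [-0.773, -3.035, 0.007]
force: [-0.6, 0.2, -0.4]
gripper_width: 0.0871
```

{"api": "play_rows", "payload": {"motion": [1,0,0,0,-10,1,0,0,0,-10,1,0,0,0,-10,1,0,0,0,-10,1,0,0,0,0]}}

```text
t: 2.33
tool_pos: [0.511, 0.1741, 0.2491]
tool_rot: [0.34, -3.108, 0.004]
force: [-0.0, -0.8, 0.5]
gripper_width: 0.0872
```

```bash
cat >> h.py <<'E'
from scipy.spatial.transform import Rotation as Ro
def rep(target=None):
    s=status.state(); R=Ro.from_rotvec(s['tool_rot']).as_matrix()
    print('t',round(s['t'],2),'pos',s['tool_pos'].round(4),'heading x',np.degrees(np.arctan2(R[1,0],R[0,0])).round(2),'zaxis',R[:,2].round(4),'F',s['force'].round(1),'M',s['wrist_torque'].round(3),'w',round(s['gripper_width'],4),'q',s['joint_positions'].round(2))
    if target is not None: print('tool shift mm',(R.T@(np.array(target)-s['tool_pos'])*1000).round(1))
E
python3 - <<'E'
from h import *
rep([.4968,.177,.171]); snap('wrist','wrist2'); snap('side','side2')
E
```

```text
t 2.33 pos [0.511  0.1741 0.2491] heading x -167.51 zaxis [-0.0147 -0.0042 -0.9999] F [-0.  -0.8  0.5] M [ 0.149 -0.048 -0.003] w 0.0872 q [ 0.18  0.01  1.7  -0.    1.44 -1.61]
tool shift mm [12.1  6.  78.3]
```

View pics/wrist2.png

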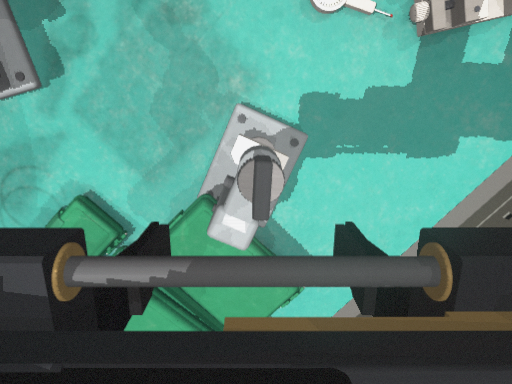

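View pics/side2.png

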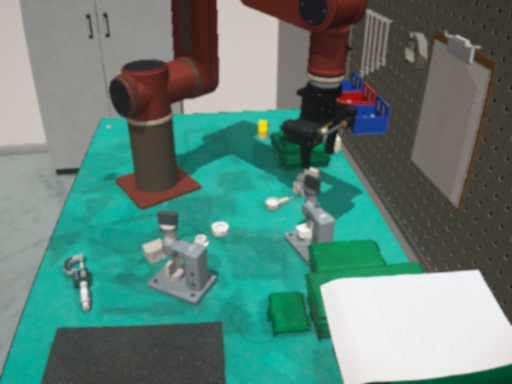

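The thumb bar now shows nearly vertical at (262,185) in the wrist view, with the column below it. I'll refit from this view.

```bash
python3 - <<'E'
from h import *
im,W=world('wrist2')
p=W[95:255,195:312].reshape(-1,3); p=p[~np.isnan(p[:,0])]
def fit(q,name):
    r=cv2.minAreaRect((q[:,:2]*1000).astype(np.float32))
    print(name,len(q),np.round(r[0],1),np.round(r[1],1),round(r[2],1),'z',np.percentile(q[:,2],[5,50,95]).round(4))
near=np.hypot(p[:,0]-.497,p[:,1]-.177)
fit(p[(p[:,2]>.185)&(near<.04)],'bartop')
fit(p[(p[:,2]>.157)&(p[:,2]<.172)&(near<.04)],'skirt')
fit(p[(p[:,2]>.115)&(p[:,2]<.128)&(near>.03)&(near<.12)],'frametop')
fit(p[(p[:,2]>.006)&(p[:,2]<.022)],'base')
rep([.4968,.177,.171])
z=np.load('wrist2.npz'); s=status.state()
print(cv2.projectPoints(np.array([s['tool_pos'],[.4968,.177,.197]]),cv2.Rodrigues(z['R'])[0],z['t'],z['camera_matrix'],z['dist'])[0].reshape(-1,2))
E
```

```text
bartop 1088 [496.2 177.1] [41.9 12. ] 9.7 z [0.1941 0.1964 0.1976]
skirt 953 [494.1 176.7] [37.2 36.8] 11.3 z [0.1631 0.1665 0.1678]
frametop 1945 [544.9 166.3] [44.6 58.9] 81.9 z [0.1185 0.1213 0.1226]
base 3666 [530.7 183.8] [121.3 154.9] 78.5 z [0.0165 0.0185 0.0202]
t 2.42 pos [0.5108 0.1742 0.2492] heading x -167.63 zaxis [-0.0146 -0.0041 -0.9999] F [0.2 0.6 0.4] M [ 0.214 -0.069 -0.052] w 0.0869 q [ 0.18  0.01  1.7  -0.    1.44 -1.6 ]
tool shift mm [11.8  5.8 78.4]
[[253.03461056 240.7142057 ]
 [261.41535964 191.87963211]]
```

{"api": "play_rows", "payload": {"motion": [1,12,6,25,2.7,1,0,0,10,0,1,0,0,0,0]}}

```text
t: 2.8
tool_pos: [0.4986, 0.177, 0.2139]
tool_rot: [0.252, -3.118, 0.005]
force: [0.5, 0.1, 0.5]
gripper_width: 0.087
```

```bash
python3 - <<'E'
from h import *
rep([.4965,.1771,.171])
E
```

```text
t 2.8 pos [0.4986 0.177  0.2139] heading x -170.76 zaxis [-0.0133 -0.004  -0.9999] F [0.5 0.1 0.5] M [ 0.142 -0.043  0.031] w 0.087 q [ 0.19  0.01  1.77 -0.    1.37 -1.54]
tool shift mm [ 1.4  0.5 42.9]
```

{"api": "play_rows", "payload": {"motion": [1,1,0.5,20,-0.4,1,0,0,15,0,1,0,0,5,0,1,0,0,0,0]}}

```text
t: 3.3
tool_pos: [0.5001, 0.1772, 0.1757]
tool_rot: [0.262, -3.122, 0.004]
force: [-0.5, 0.4, 0.6]
gripper_width: 0.0869
```

```bash
python3 - <<'E'
from h import *
rep([.4965,.1771,.171])
E
```

```text
t 3.3 pos [0.5001 0.1772 0.1757] heading x -170.42 zaxis [-0.0083 -0.0033 -1.    ] F [-0.5  0.4  0.6] M [ 0.098 -0.049 -0.038] w 0.0869 q [ 0.19  0.04  1.81 -0.    1.3  -1.54]
tool shift mm [3.5 0.5 4.8]
```

{"api": "play_rows", "payload": {"motion": [1,3.5,0.5,3.5,0,0.3,0,0,0,0,0.3,0,0,0,0,0.3,0,0,0,0], "squeeze": 30}}

```text
t: 3.8
tool_pos: [0.4973, 0.1774, 0.1738]
tool_rot: [0.262, -3.125, 0.004]
force: [0.7, -0.5, -0.4]
gripper_width: 0.0648
```

```bash
python3 - <<'E'
from h import *
rep([.4965,.1771,.171])
snap('scene','scene3');snap('wrist','wrist3');
im=cv2.imread('pics/scene3.png');cv2.imwrite('pics/s3z.png',cv2.resize(im[100:240,140:300],(800,600),interpolation=cv2.INTER_CUBIC))
E
```

```text
t 3.8 pos [0.4973 0.1774 0.1738] heading x -170.42 zaxis [-0.0055 -0.0028 -1.    ] F [ 0.7 -0.5 -0.4] M [ 0.079 -0.019 -0.   ] w 0.0648 q [ 0.19  0.03  1.83 -0.    1.29 -1.54]
tool shift mm [ 0.8 -0.1  2.8]
```

View pics/s3z.png

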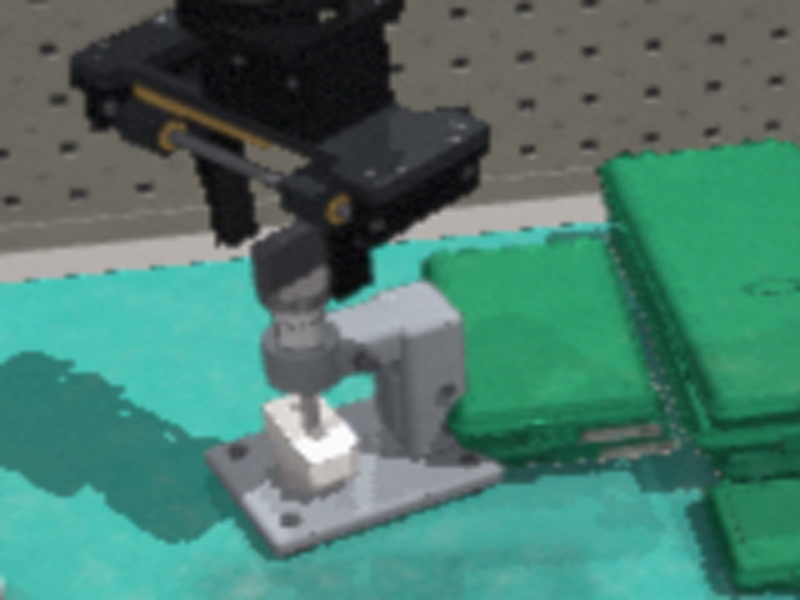

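View pics/wrist3.png

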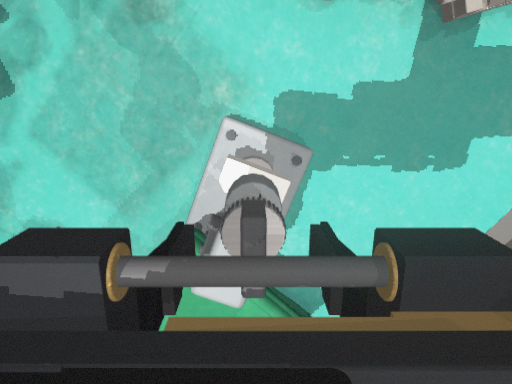

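The fingers straddle the bar, which sits at about (253,240) with the fingers at 180 and 328 either side. Now I'll close on it.

{"api": "play_rows", "payload": {"motion": [0,0,0,2,0,0,0,0,0,0,0,0,0,0,0,0,0,0,0,0,0,0,0,0,0,0,0,0,0,0,0,0,0,0,0,0,0,0,0,0]}}

```text
t: 4.9
tool_pos: [0.4972, 0.1779, 0.1716]
tool_rot: [0.262, -3.125, 0.002]
force: [1.0, 0.0, 0.2]
gripper_width: 0.0116
```

```bash
python3 - <<'E'
from h import *
rep([.4965,.1771,.171])
E
```

```text
t 4.9 pos [0.4972 0.1779 0.1716] heading x -170.4 zaxis [-0.0057 -0.0019 -1.    ] F [1.  0.  0.2] M [0.283 0.016 0.011] w 0.0116 q [ 0.19  0.04  1.83 -0.    1.28 -1.54]
tool shift mm [ 0.8 -0.7  0.7]
```

{"api": "play_rows", "payload": {"motion": [0,0,0,0,5,0,0,0,0,5,0,0,0,0,5,0,0,0,0,0]}}

```text
t: 5.4
tool_pos: [0.4972, 0.1779, 0.1716]
tool_rot: [-0.159, -3.132, 0.003]
force: [-0.7, 0.8, 0.3]
gripper_width: 0.0119
```

```bash
python3 - <<'E'
from h import *
rep([.4965,.1771,.171])
E
```

```text
t 5.4 pos [0.4972 0.1779 0.1716] heading x 174.19 zaxis [-0.0058 -0.0018 -1.    ] F [-0.7  0.8  0.3] M [ 0.274 -0.027 -0.061] w 0.0119 q [ 0.19  0.04  1.83 -0.    1.28 -1.27]
tool shift mm [ 0.6 -0.9  0.6]
```

{"api": "play_rows", "payload": {"motion": [0,0,0,0,4,0,0,0,0,0]}}

```text
t: 5.65
tool_pos: [0.4972, 0.1779, 0.1716]
tool_rot: [-0.264, -3.125, 0.003]
force: [0.4, -0.5, 0.1]
gripper_width: 0.0117
```

```bash
python3 -c "
from h import *
rep()"
```

```text
t 5.65 pos [0.4972 0.1779 0.1716] heading x 170.33 zaxis [-0.0058 -0.0017 -1.    ] F [ 0.4 -0.5  0.1] M [ 0.241 -0.065 -0.065] w 0.0117 q [ 0.19  0.04  1.83 -0.    1.28 -1.21]
```

{"api": "play_rows", "payload": {"motion": [0,0,0,0,4,0,0,0,0,0]}}

```text
t: 5.9
tool_pos: [0.4972, 0.178, 0.1716]
tool_rot: [-0.367, -3.114, 0.004]
force: [-0.8, 0.9, 1.4]
gripper_width: 0.0119
```

```bash
python3 -c "
from h import *
rep()"
```

```text
t 5.9 pos [0.4972 0.178  0.1716] heading x 166.56 zaxis [-0.0058 -0.0016 -1.    ] F [-0.8  0.9  1.4] M [ 0.279  0.022 -0.046] w 0.0119 q [ 0.19  0.04  1.83 -0.    1.28 -1.14]
```

{"api": "play_rows", "payload": {"motion": [0,0,0,0,4,0,0,0,0,0]}}

```text
t: 6.15
tool_pos: [0.4972, 0.178, 0.1716]
tool_rot: [-0.468, -3.101, 0.004]
force: [0.5, 0.2, -0.1]
gripper_width: 0.0117
```

```bash
python3 -c "
from h import *
rep()"
```

```text
t 6.15 pos [0.4972 0.178  0.1716] heading x 162.85 zaxis [-0.0058 -0.0017 -1.    ] F [ 0.5  0.2 -0.1] M [ 0.23  -0.075  0.046] w 0.0117 q [ 0.19  0.04  1.83 -0.    1.28 -1.08]
```

{"api": "play_rows", "payload": {"motion": [0,0,0,0,4,0,0,0,0,0]}}

```text
t: 6.4
tool_pos: [0.4972, 0.1779, 0.1716]
tool_rot: [-0.568, -3.084, 0.004]
force: [0.9, 1.0, 0.1]
gripper_width: 0.0118
```

```bash
python3 -c "
from h import *
rep()"
```

```text
t 6.4 pos [0.4972 0.1779 0.1716] heading x 159.12 zaxis [-0.0059 -0.0017 -1.    ] F [0.9 1.  0.1] M [ 0.266  0.019 -0.088] w 0.0118 q [ 0.19  0.04  1.83 -0.    1.28 -1.01]
```

{"api": "play_rows", "payload": {"motion": [0,0,0,0,5,0,0,0,0,5,0,0,0,0,5,0,0,0,0,5,0,0,0,0,0]}}

```text
t: 7.02
tool_pos: [0.4972, 0.1779, 0.1717]
tool_rot: [-1.085, -2.943, 0.005]
force: [0.1, 1.2, -0.1]
gripper_width: 0.012
```

```bash
python3 -c "
from h import *
rep()"
```

```text
t 7.03 pos [0.4972 0.1779 0.1717] heading x 139.52 zaxis [-0.0058 -0.0016 -1.    ] F [ 0.1  1.2 -0.1] M [ 0.272  0.042 -0.057] w 0.012 q [ 0.19  0.04  1.83 -0.    1.28 -0.67]
```

Slip should be about 29° (0.5 rad), the middle of the allowed band. I'll release and go up.

{"api": "play_rows", "payload": {"motion": [0.5,0,0,0,0,0.5,0,0,0,0,0.5,0,0,0,0,0.5,0,0,0,0,0.5,0,0,0,0,0.5,0,0,-10,0,0.5,0,0,-30,0,0.5,0,0,-40,0]}}

```text
t: 8.02
tool_pos: [0.4955, 0.1771, 0.251]
tool_rot: [-1.073, -2.941, 0.013]
force: [1.0, 0.3, 0.4]
gripper_width: 0.0432
```

{"api": "play_rows", "payload": {"motion": [0.5,-40,0,-20,0,0.5,-40,0,0,0,0.5,0,0,0,0]}}

```text
t: 8.4
tool_pos: [0.5609, 0.1254, 0.2789]
tool_rot: [-1.074, -2.951, 0.005]
force: [-0.3, 0.4, -0.5]
gripper_width: 0.0434
```

```bash
python3 - <<'E'
from h import *
rep(); snap('wrist','wrist4'); snap('scene','scene4')
im=cv2.imread('pics/scene4.png');cv2.imwrite('pics/s4z.png',cv2.resize(im[100:350,140:340],(640,600),interpolation=cv2.INTER_CUBIC))
def fit(q,name):
    r=cv2.minAreaRect((q[:,:2]*1000).astype(np.float32))
    print(name,len(q),np.round(r[0],1),np.round(r[1],1),round(r[2],1),'z',np.percentile(q[:,2],[5,50,95]).round(4))
for f in ['wrist4','scene4']:
    _,W=world(f); p=W.reshape(-1,3); p=p[~np.isnan(p[:,0])]
    near=np.hypot(p[:,0]-.497,p[:,1]-.177)
    fit(p[(p[:,2]>.185)&(p[:,2]<.203)&(near<.035)],f+' bartop')
for f in ['scene0','scene4']:
    _,W=world(f); p=W.reshape(-1,3); p=p[~np.isnan(p[:,0])]
    near=np.hypot(p[:,0]-.422,p[:,1]+.168)
    fit(p[(p[:,2]>.185)&(p[:,2]<.203)&(near<.035)],f+' other')
E
```

```text
t 8.4 pos [0.5609 0.1254 0.2789] heading x 140.02 zaxis [-0.0021 -0.0025 -1.    ] F [-0.3  0.4 -0.5] M [ 0.102 -0.011 -0.03 ] w 0.0434 q [ 0.08  0.07  1.59 -0.    1.49 -0.79]
wrist4 bartop 1016 [496.5 177.4] [11.6 40.9] 49.8 z [0.1951 0.1965 0.1977]
scene4 bartop 104 [495.5 175.2] [15.2 39.9] 50.3 z [0.1859 0.1921 0.1956]
scene0 other 141 [ 420.6 -167.9] [41.6 11. ] 46.5 z [0.1867 0.1937 0.1957]
scene4 other 136 [ 421.  -167.4] [41.9 10.9] 46.3 z [0.1889 0.194  0.1962]
```

View pics/wrist4.png

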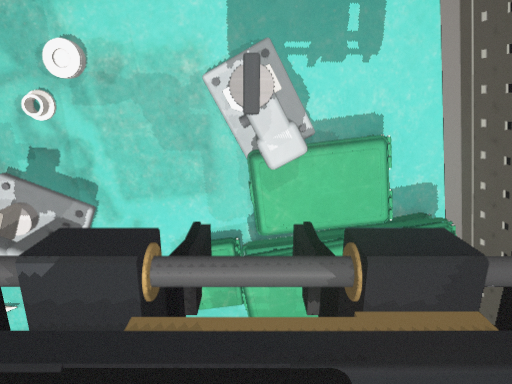

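View pics/s4z.png

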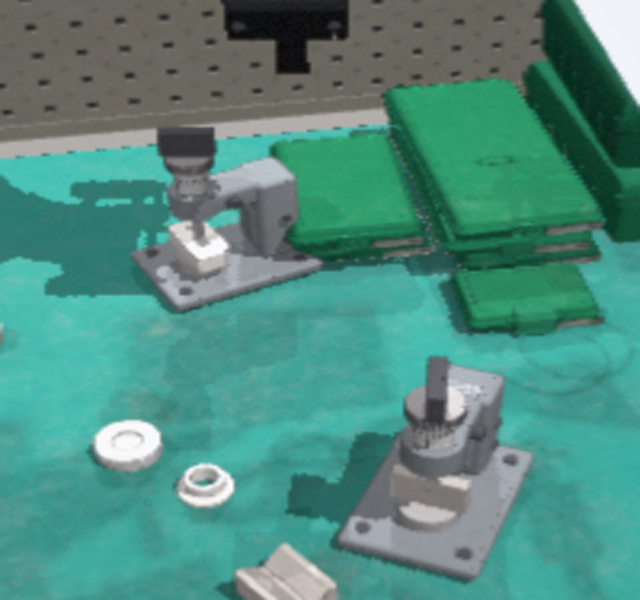

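The bar is at −40.2°. Before handing in, I'll check the frame direction with an independent fit from this clear view.

```bash
python3 - <<'E'
from h import *
_,W=world('wrist4'); V=W.copy(); p=V[30:175,195:320].reshape(-1,3); p=p[~np.isnan(p[:,0])]
d=np.hypot(p[:,0]-.4965,p[:,1]-.1772)
q=p[(p[:,2]>.117)&(p[:,2]<.128)&(d>.045)&(d<.11)]
r=cv2.minAreaRect((q[:,:2]*1000).astype(np.float32)); print(r)
print('axis->column deg',np.degrees(np.arctan2(r[0][1]-177.2,r[0][0]-496.5)))
q=p[(p[:,2]>.012)&(p[:,2]<.022)&(d<.12)&~((p[:,0]>.56)&(p[:,1]<.14))]; r=cv2.minAreaRect((q[:,:2]*1000).astype(np.float32)); print(r)
E
```

```text
((556.1447143554688, 165.12814331054688), (43.14155960083008, 36.53952407836914), 78.96715545654297)
axis->column deg -11.441876798688032
((515.577880859375, 173.403076171875), (94.09858703613281, 129.7647705078125), 78.45596313476562)
```

The frame direction comes out at −11.4° again, which puts the slip at about 0.50 rad.

```bash
python3 -c "
from workcell import finish_job
print(finish_job())"
```

```text
the job is handed in; nothing more can be done
None
```

I took the contact on the left micrometer, the one with the low milled block, and handed the job in at about 8.5 s of the 32 s. `finish_job` gives no verdict.

**What I did:** I gripped the thumb bar across its thickness and turned it clockwise from +9.7° to −40.2° in world heading. I then opened the jaws and lifted clear.

**Last checks:**
- **Slip:** the front-to-rear line measured about −11.5° in several fits. The spindle should therefore be on its stop, with about 0.50 rad of ratchet slip. That is past the first click and short of the second crest at 0.59, within the allowed 0.22 to 0.98.
- **Bar after release:** it stayed where I left it. The wrist and scene cameras agree within 0.5°.
- **Other micrometer:** its bar shows no movement beyond measurement noise, 46.5° before and 46.3° after.
- **Robot:** it is clear of everything, with the measured force near zero.

**Not confirmed:** the wrist torque was too noisy to feel the stop or the click. Both are inferred from the measured angles, not felt.

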